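Set the retaining collar on a leaning tape spindle

ROBOT

A 6-joint arm with a two-finger parallel gripper is mounted at the origin on the work surface; the furniture and walls round the work are solid. World frame = base frame: x ahead of the robot, y to its left, z up, the work surface at z = 0. Lengths are in m, angles in degrees, forces in N, time in s.
With the tool pointing down it reaches from about 0.375 to 0.825 m from the base axis. Payload 5.5 kg.
Tool frame: the origin (TCP) lies between the finger pads; the fingertips stand 19 mm ahead of it and the grasp point (between the pads) is the TCP; z points along the fingers, y is the line along which they close (so a half turn about z gives the same grasp; the last joint's range is limited). The gripper opens to 85 mm and grips with 20 to 120 N. Pads are 22 mm wide; open, the fingers measure 114 mm over their backs; the gripper's body (76 mm by 85 mm) begins 54 mm behind the grasp point. The pads swing forward as they close: fully open they stand 13 mm farther back than shut.
Start: joints at [0, 17.962, -2.699, 69.339, 0, 90], TCP at [0.6, -0, 0.25] pointing down, gripper open.
Joint ranges: [-152.73, 152.73], [-39.44, 99.34], [-58.76, 71.6], [-118.89, 123.64], [-81.53, 83.1], [-180, 180]. Speed limits (degrees/s): [136.94, 136.94, 172.46, 180, 180, 180].

INTERFACE

Orientations are given as [roll, pitch, yaw] about the fixed x, y, z axes, in that order (R = Rz(yaw) Ry(pitch) Rx(roll)).
In Python, from station import robot gives the robot as it stands.
- The arm moves only by the shell command python3 -m crank 'ROWS' [FORCE]. ROWS is JSON, a list of rows, each an object of numbers: "dx", "dy", "dz": the shift along the tool's x, y, z scaled (see below); "rx", "ry", "rz": the turn, a rotation vector about the tool's x, y, z scaled (see below); "hand": the opening, from 0 (shut) to 1 (fully open). In form: [{"dx": .., "dy": .., "dz": .., "rx": .., "ry": .., "rz": .., "hand": ..}, ...]. A call has 1 to 10 rows; each row is the pose to reach, as a shift and turn from the pose commanded when the call began, along the tool's axes at that moment; what a row does not reach only later rows make up. The controller multiplies each number of a shift by 50 cm and each number of a turn by pi/2 rad. A row lasts 1/8 s, in which the tool goes at most 62.5 mm and 10.7 degrees, less where a joint would pass 70% of its speed; a pose out of reach is approached as far as the arm can. A call with a number of a shift or a turn outside -1 to 1 is refused whole. A call with a gripper value outside its range is refused whole. The fingers move at their own pace and stop on an object; FORCE is the grip in N (left out, the last holds). Time passes only in rows, so rows that repeat a pose let the fingers close. It gives the time, the measured TCP pose, the force, the opening and the grip force at its end, in the units of the state.
- robot.observe(): the state, without advancing time (a new reading comes with each control period).
- robot.capture(name): name is "scene" or "side" or "wrist"; returns the picture (400x640x3 uint8, blue, green, red); there is no depth.
- robot.camera_params(name): a dict with "fx", "fy", "cx", "cy" (pixels), "D" ([k1, k2, p1, p2, k3] as OpenCV has them; the pictures are not rectified), "extrinsics" (4x4, takes a point from camera to world coordinates); the wrist camera has in their place "T_tool_cam" (4x4, takes a point from camera to tool coordinates, whose origin is the TCP and whose axes are the flange's). Camera axes: x right, y down, z forward; pixel columns grow to the right and rows downward; lengths in m; the calibration is good to about 2 mm. A picture is of the moment at which its call begins: read the wrist's pose just before it. camera_params takes no time and is no camera call.
- robot.sign_off(): hands the job in; it is judged then, once.
The state is a dict: "time_s": time; "q": joint angles; "qvel": joint speeds; "joint_efforts": joint torques, N m; "tool_pos": TCP position; "ee_rot": TCP orientation; "force": force on the tool from outside, world axes, zero at the start; "moment": the same for the moment, N m; "opening": finger opening in m; "grasp_force": force on a finger pad.
Only numpy, scipy, OpenCV 4.12 (cv2) and the standard library are available. Lean on these libraries where they do the work, as an engineer would, in place of code of your own. Each camera call takes 0.05 s, during which the arm holds its last target. There are 200 camera calls.

TASK

On the tape stand with the wide roll the knurled retaining collar has been left too far out. Spin it down its threaded spindle until the gap between its flange and the face of the roll is about 4 mm (2 to 6 mm), so that the roll turns freely but cannot wobble, then let go. Leave the other stand's collar and the things lying about as they are.

Things in the scene. Friction and masses are not known exactly. Their poses are not given: they have to be found in the camera images.
- wide_stand: fixed grey steel tape stand with the wide roll (48 mm wide, 94 mm across); foot 170 x 130 mm, 97 mm before and 73 mm behind its origin, 108 mm tall at the back, a 40 mm high tear-off blade at the front. Origin on the bench under the foot, z up, x from blade to back (yaw 0: front faces the robot; here it faces left, +y, within 25 degrees). The stands may swap sides
- wide_roll_face (a point): point on the wide stand's spindle axis in the plane of the roll's upper face; fixed to the stand, at (-0.018, 0, 0.121) m in its frame. Its z axis is the spindle's upward direction, leaning 35 degrees from vertical to the stand's front: (-0.574, 0, 0.819) in the stand's frame; y as the stand's. The 20 mm thick threaded spindle ends 70 mm along z from here
- wide_collar_face (a point): the wide stand's aluminium collar: centre of its flange's underside, on the spindle axis, z up along the spindle; the gap is its distance from wide_roll_face. From here up: flange 86 mm across, 0 to 6 mm; neck; knurled grip 50 mm across, 10 to 42 mm: pinch it across its diameter at 25 to 34 mm, tool pointing down along the spindle. Spindle end 10 to 26 mm beyond the grip
- wide_collar (a joint): turn (rad) of that collar on its right-hand quick thread: 0 = flange touching the roll (end stop); grows, and the collar rises, as it turns anticlockwise seen from the spindle's free end; 24 mm a full turn, so gap in mm = 3.82 x value. Starts at 3.0 to 4.7 (11 to 18 mm). Friction about 0.05 N m; it stays where left. The tool must follow its travel along the spindle
- narrow_stand: fixed grey steel tape stand with the narrow roll (25 mm wide, 100 mm across); foot 170 x 130 mm, 97 mm before and 73 mm behind its origin, 108 mm tall at the back, a 40 mm high tear-off blade at the front. Origin on the bench under the foot, z up, x from blade to back (yaw 0: front faces the robot; here it faces left, +y, within 25 degrees). The stands may swap sides
- narrow_collar_face (a point): the narrow stand's collar, of the same shape and size on a like spindle: centre of its flange's underside, on the spindle axis, about 4 mm above the narrow roll. It is already right: leave it
- calliper: digital calliper 210 mm long, lying flat on the bench between and before the stands; origin under its middle; leave it
- spanner: combination spanner 193 mm long, lying flat on the bench before the right-hand stand; origin under its middle; leave it

How it is judged:
By the outcome, as a careful person would: the job done as asked, in the order asked, and still so for the second after the job is handed in, with the robot touching nothing.
It also fails if it takes over 48 s, if anything falls off the work surface, if the arm or the gripper's body presses on something with over 40 N, if the wrist force passes 120 N, or if a joint passes its speed limit or range.

## Working session

There is one attempt and no reset: what is moved stays moved. The work goes in short steps, Python scripts to look and compute and a shell command to move; the robot and the scene stay as the last step left them, time stands still between calls to the robot, and variables do not carry over. Pictures are saved under pics/ and viewed, at most 10 in all, crops included, and the job is handed in when it is done.

```bash
mkdir -p pics; python3 - <<'E'
from station import robot
import cv2,numpy as np
for n in("scene","side"):
    cv2.imwrite(f"pics/{n}0.png",robot.capture(n)); p=robot.camera_params(n); print(n,{k:np.round(v,4).tolist() for k,v in p.items()})
print({k:np.round(v,4).tolist() for k,v in robot.camera_params("wrist").items()})
print(robot.observe())
E
```

```text
scene {'fx': 516.9089, 'fy': 516.9089, 'cx': 315.1515, 'cy': 199.0097, 'D': [0.0391, 0.0, 0.0, 0.0, 0.0], 'extrinsics': [[-0.986, -0.111, 0.1245, 0.3146], [-0.1666, 0.6952, -0.6993, 0.8021], [-0.009, -0.7102, -0.7039, 0.8867], [0.0, 0.0, 0.0, 1.0]]}
side {'fx': 463.3744, 'fy': 463.3744, 'cx': 314.0412, 'cy': 192.2326, 'D': [0.0462, 0.0, 0.0, 0.0, 0.0], 'extrinsics': [[0.989, -0.0374, 0.1434, 0.2787], [-0.1463, -0.3997, 0.9049, -0.869], [0.0235, -0.9159, -0.4008, 0.4851], [0.0, 0.0, 0.0, 1.0]]}
{'fx': 285.1372, 'fy': 285.1372, 'cx': 322.324, 'cy': 201.6814, 'D': [-0.0492, 0.0, 0.0, 0.0, 0.0], 'T_tool_cam': [[-0.0012, -0.9659, -0.2588, 0.0647], [1.0, -0.0013, 0.0005, -0.0013], [-0.0009, -0.2588, 0.9659, -0.1229], [0.0, 0.0, 0.0, 1.0]]}
{'time_s': 0.1, 'q': array([-2.45100316e-04,  1.79976910e+01, -2.74880424e+00,  6.93406030e+01,
        1.84884205e-03,  9.00008149e+01]), 'qvel': array([-0.04163252, -0.04992529,  0.04660551,  0.12476337, -0.00323181,
        0.07741303]), 'joint_efforts': array([ 9.99693766e-04, -5.40766132e+01,  3.40542591e+01,  1.10156229e-02,
        1.53784813e-04, -8.18082242e-06]), 'tool_pos': array([5.99501620e-01, 7.49995552e-06, 2.49544052e-01]), 'ee_rot': array([-1.79912902e+02, -1.84760121e-03,  8.99989372e+01]), 'force': array([-0.23040168,  0.40266926,  0.31802164]), 'moment': array([-0.02943444, -0.04226336, -0.03393339]), 'grasp_force': 0.0, 'opening': 0.0853309695538265}
```

View pics/scene0.png

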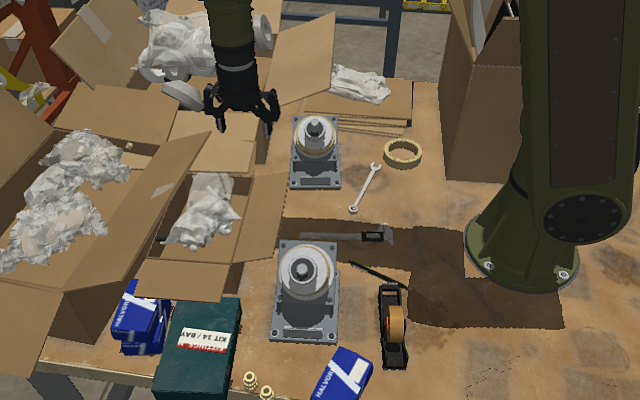

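View pics/side0.png

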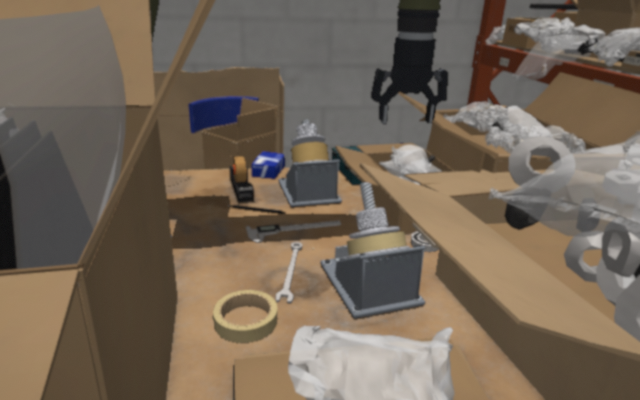

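```bash
python3 - <<'E'
import cv2,numpy as np
a=cv2.imread("pics/scene0.png")[225:355,255:355]; b=cv2.imread("pics/side0.png")[110:215,265:355]
a=cv2.resize(a,None,fx=4,fy=4,interpolation=cv2.INTER_CUBIC);b=cv2.resize(b,None,fx=4,fy=4,interpolation=cv2.INTER_CUBIC)
o=np.zeros((520,760,3),np.uint8);o[:520,:400]=a;o[:420,400:]=b
cv2.imwrite("pics/c1.png",o)
E
```

```text
(no output)
```

View pics/c1.png

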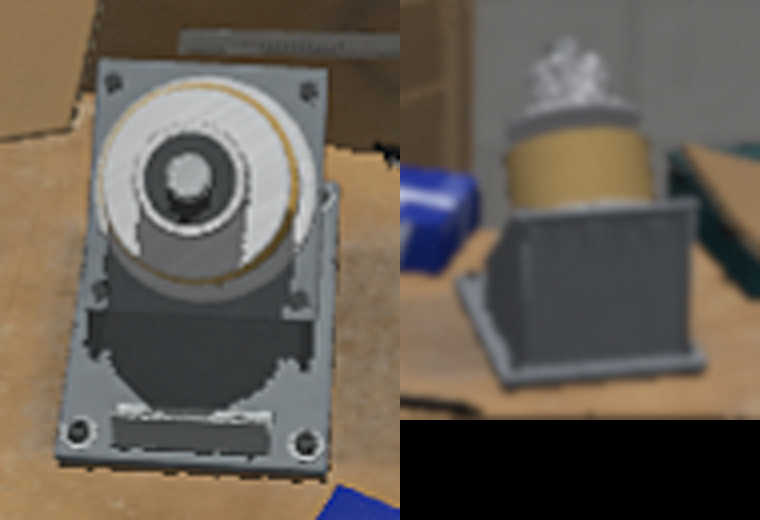

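```bash
cat > h.py <<'E'
import numpy as np,cv2
from station import robot
from scipy.spatial.transform import Rotation as R
def cam(n,pose=None):
    p=robot.camera_params(n);K=np.array([[p["fx"],0,p["cx"]],[0,p["fy"],p["cy"]],[0,0,1]])
    if n!="wrist": return K,np.array(p["D"]),np.array(p["extrinsics"])
    s=pose or robot.observe();T=np.eye(4);T[:3,:3]=R.from_euler("xyz",s["ee_rot"],degrees=True).as_matrix();T[:3,3]=s["tool_pos"]
    return K,np.array(p["D"]),T@np.array(p["T_tool_cam"])
def ray(c,uv):
    K,D,E=c;n=cv2.undistortPoints(np.array([[uv]],float),K,D)[0,0];return E[:3,3],E[:3,:3]@np.array([n[0],n[1],1])
def onz(c,uv,z):
    o,d=ray(c,uv);return o+d*(z-o[2])/d[2]
def proj(c,X):
    K,D,E=c;X=np.array(X,float).reshape(-1,3);r=np.linalg.inv(E);return cv2.projectPoints(X,cv2.Rodrigues(r[:3,:3])[0],r[:3,3],K,D)[0][:,0]
E
python3 - <<'E'
from h import *
np.set_printoptions(precision=4,suppress=True)
s=cam("scene");d=cam("side")
F=[onz(s,p,0) for p in((269.5,341),(336.75,344))];B=[onz(d,p,0) for p in((291.25,206.3),(340.75,202))]
print(F,np.linalg.norm(F[0]-F[1]),B,np.linalg.norm(B[0]-B[1]))
f=(F[0]+F[1])/2;b=(B[0]+B[1])/2;print(f,b,np.linalg.norm(f-b))
x=(b-f)/np.linalg.norm(b-f);print("yaw",np.degrees(np.arctan2(x[1],x[0])),"front edge yaw",[np.degrees(np.arctan2(*(e[0]-e[1])[1::-1])) for e in(F,B)])
t=onz(s,(302,268.7),.1783);print("tip",t)
o=(f+x*.097+b-x*.073)/2;print("origin",o,"tip pred",o+x*-.0582)
E
```

```text
[array([0.4933, 0.3138, 0.    ]), array([0.366 , 0.2995, 0.    ])] 0.12806774813364588 [array([0.3845, 0.1469, 0.    ]), array([0.51  , 0.1598, 0.    ])] 0.1262129627284883
[0.4297 0.3067 0.    ] [0.4472 0.1534 0.    ] 0.15428585873047707
yaw -83.45954328903669 front edge yaw [np.float64(6.448732480388433), np.float64(-174.1366119183106)]
tip [0.4339 0.2692 0.1783]
origin [0.4398 0.2181 0.    ] tip pred [0.4332 0.2759 0.    ]
```

```bash
python3 -m crank '[{"dx":0,"dy":-0.1,"dz":-0.06,"hand":1},{"dx":0.2,"dy":-0.2,"dz":-0.06,"rx":-0.02,"ry":-0.1,"hand":1},{"dx":0.3,"dy":-0.28,"dz":-0.06,"rx":-0.03,"ry":-0.2,"hand":1},{"dx":0.45,"dy":-0.342,"dz":-0.06,"rx":-0.043,"ry":-0.3,"hand":1},{"dx":0.56,"dy":-0.342,"dz":-0.06,"rx":-0.043,"ry":-0.387,"hand":1},{"dx":0.63,"dy":-0.342,"dz":-0.06,"rx":-0.043,"ry":-0.387,"hand":1},{"dx":0.63,"dy":-0.342,"dz":-0.06,"rx":-0.043,"ry":-0.387,"hand":1},{"dx":0.63,"dy":-0.342,"dz":-0.06,"rx":-0.043,"ry":-0.387,"hand":1},{"dx":0.63,"dy":-0.342,"dz":-0.06,"rx":-0.043,"ry":-0.387,"hand":1},{"dx":0.63,"dy":-0.342,"dz":-0.06,"rx":-0.043,"ry":-0.387,"hand":1}]' 40
python3 - <<'E'
from h import *
s=robot.observe();print(s["q"],s["tool_pos"],R.from_euler("xyz",s["ee_rot"],degrees=True).as_matrix())
cv2.imwrite("pics/w1.png",robot.capture("wrist"))
E
```

```text
[-2.45100316e-04  1.79976910e+01 -2.74880424e+00  6.93406030e+01
  1.84884205e-03  9.00008149e+01] [5.99501620e-01 7.49995552e-06 2.49544052e-01] [[ 1.85487501e-05  9.99998844e-01 -1.52015082e-03]
 [ 9.99999999e-01 -1.84997088e-05  3.22748840e-05]
 [ 3.22467243e-05 -1.52015142e-03 -9.99998844e-01]]invalid input at $[0]: expected keys dx, dy, dz, rx, ry, rz, hand
```

View pics/w1.png

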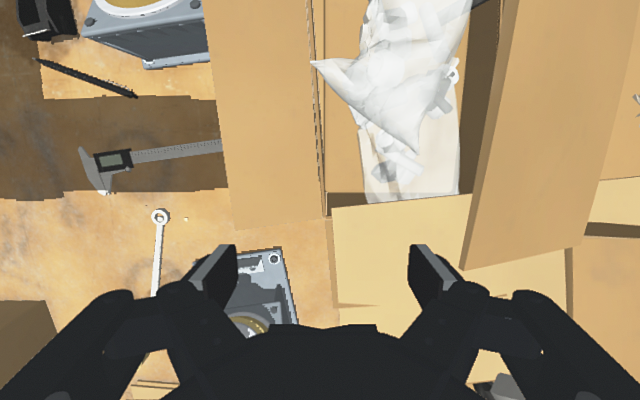

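```bash
python3 -m crank '[{"dx":0,"dy":-0.1,"dz":-0.06,"rx":0,"ry":0,"rz":0,"hand":1},{"dx":0.1,"dy":-0.2,"dz":-0.1,"rx":-0.02,"ry":-0.1,"rz":0,"hand":1},{"dx":0.2,"dy":-0.28,"dz":-0.1,"rx":-0.03,"ry":-0.2,"rz":0,"hand":1},{"dx":0.3,"dy":-0.342,"dz":-0.1,"rx":-0.043,"ry":-0.3,"rz":0,"hand":1},{"dx":0.42,"dy":-0.342,"dz":-0.1,"rx":-0.043,"ry":-0.387,"rz":0,"hand":1},{"dx":0.54,"dy":-0.342,"dz":-0.08,"rx":-0.043,"ry":-0.387,"rz":0,"hand":1},{"dx":0.63,"dy":-0.342,"dz":-0.06,"rx":-0.043,"ry":-0.387,"rz":0,"hand":1},{"dx":0.63,"dy":-0.342,"dz":-0.06,"rx":-0.043,"ry":-0.387,"rz":0,"hand":1},{"dx":0.63,"dy":-0.342,"dz":-0.06,"rx":-0.043,"ry":-0.387,"rz":0,"hand":1},{"dx":0.63,"dy":-0.342,"dz":-0.06,"rx":-0.043,"ry":-0.387,"rz":0,"hand":1}]' 40
python3 - <<'E'
from h import *
s=robot.observe();print(s["q"],s["tool_pos"],s["ee_rot"],R.from_euler("xyz",s["ee_rot"],degrees=True).as_matrix())
cv2.imwrite("pics/w2.png",robot.capture("wrist"))
E
```

```text
time_s: 1.4
tool_pos: [0.4292, 0.3138, 0.281]
ee_rot: [175.5, 34.8, 88.5]
force: [0.6, 0.2, 0.3]
opening: 0.0855
grasp_force: 0.0
[ 50.21386932  29.66958929   9.51093537  95.76173576 -24.42400429
 146.00448926] [0.4291785  0.31383585 0.28104816] [175.5368453   34.77420425  88.51401234] [[ 0.02130109  0.99778326  0.06304625]
 [ 0.82112983  0.01851425 -0.57044108]
 [-0.57034381  0.06392017 -0.81891523]]
```

View pics/w2.png

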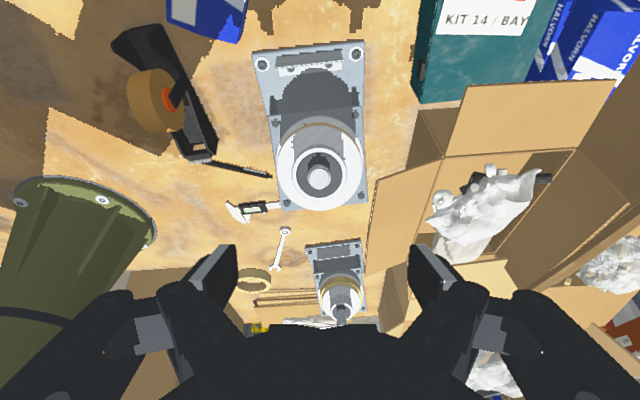

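```bash
python3 - <<'E'
from h import *
np.set_printoptions(precision=4,suppress=True)
w=cam("wrist");s=cam("scene")
def tri(a,b):
    (o1,d1),(o2,d2)=a,b;d1=d1/np.linalg.norm(d1);d2=d2/np.linalg.norm(d2)
    t=np.linalg.lstsq(np.c_[d1,-d2],o2-o1,rcond=None)[0];p,q=o1+t[0]*d1,o2+t[1]*d2;return (p+q)/2,np.linalg.norm(p-q)
print("tip",tri(ray(w,(320,177)),ray(s,(302,268.7))))
print("flap",tri(ray(w,(375,178)),ray(s,(274,257))), tri(ray(w,(365,275)),ray(s,(284,178))))
a=np.array([.11,-.994,0]);n=-.574*a+np.array([0,0,.819]);rf=np.array([.4405,.211,0])-.018*a+[0,0,.121]
for k in(.07,.0565,.0145):print(k,rf+k*n,proj(w,rf+k*n),proj(s,rf+k*n))
im=cv2.imread("pics/w2.png")[120:215,268:372]
cv2.imwrite("pics/c2.png",cv2.resize(im,None,fx=6,fy=6,interpolation=cv2.INTER_CUBIC))
E
```

```text
tip (array([0.4344, 0.2645, 0.1716]), np.float64(0.0013267182876063844))
flap (array([0.5038, 0.1983, 0.1093]), np.float64(3.614480001424077e-05)) (array([0.5164, 0.0126, 0.1447]), np.float64(0.010811331677135329))
0.07 [0.4341 0.2688 0.1783] [[320.8894 179.4774]] [[301.9032 268.5159]]
0.0565 [0.435  0.2611 0.1673] [[320.9643 176.6481]] [[302.41   268.8723]]
0.0145 [0.4376 0.2372 0.1329] [[321.1542 169.4774]] [[303.8953 269.9171]]
```

View pics/c2.png

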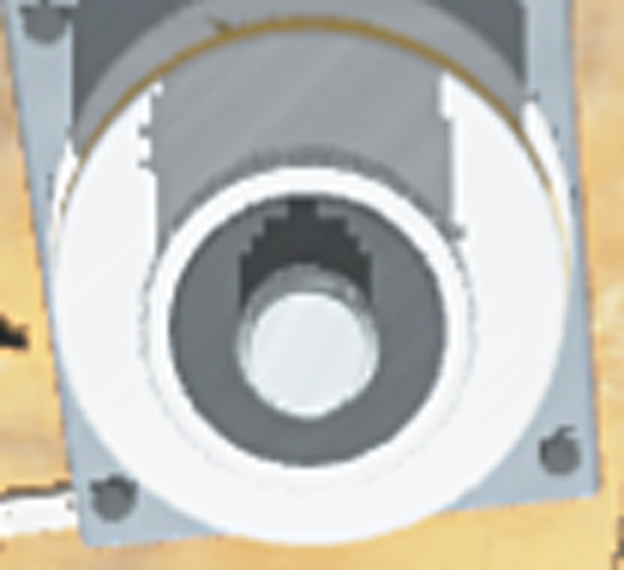

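```bash
python3 -m crank '[{"dx":0,"dy":0,"dz":0,"rx":0,"ry":0,"rz":-1,"hand":1},{"dx":0,"dy":0,"dz":0,"rx":0,"ry":0,"rz":-1,"hand":1},{"dx":0,"dy":0,"dz":0,"rx":0,"ry":0,"rz":-1,"hand":1},{"dx":0,"dy":0,"dz":0,"rx":0,"ry":0,"rz":-1,"hand":1},{"dx":0,"dy":0,"dz":0,"rx":0,"ry":0,"rz":-1,"hand":1},{"dx":0,"dy":0,"dz":0,"rx":0,"ry":0,"rz":-1,"hand":1},{"dx":0,"dy":0,"dz":0,"rx":0,"ry":0,"rz":-1,"hand":1},{"dx":0,"dy":0,"dz":0,"rx":0,"ry":0,"rz":-1,"hand":1},{"dx":0,"dy":0,"dz":0,"rx":0,"ry":0,"rz":-1,"hand":1},{"dx":0,"dy":0,"dz":0,"rx":0,"ry":0,"rz":-1,"hand":1}]'
python3 -m crank '[{"dx":0,"dy":0,"dz":0,"rx":0,"ry":0,"rz":-1,"hand":1},{"dx":0,"dy":0,"dz":0,"rx":0,"ry":0,"rz":-1,"hand":1},{"dx":0,"dy":0,"dz":0,"rx":0,"ry":0,"rz":-1,"hand":1},{"dx":0,"dy":0,"dz":0,"rx":0,"ry":0,"rz":-1,"hand":1},{"dx":0,"dy":0,"dz":0,"rx":0,"ry":0,"rz":-1,"hand":1},{"dx":0,"dy":0,"dz":0,"rx":0,"ry":0,"rz":-1,"hand":1},{"dx":0,"dy":0,"dz":0,"rx":0,"ry":0,"rz":-1,"hand":1},{"dx":0,"dy":0,"dz":0,"rx":0,"ry":0,"rz":-1,"hand":1},{"dx":0,"dy":0,"dz":0,"rx":0,"ry":0,"rz":-1,"hand":1},{"dx":0,"dy":0,"dz":0,"rx":0,"ry":0,"rz":-1,"hand":1}]'
python3 - <<'E'
from h import *
np.set_printoptions(precision=4,suppress=True)
s=robot.observe();print(s["q"],s["tool_pos"],s["time_s"]);print(R.from_euler("xyz",s["ee_rot"],degrees=True).as_matrix())
c=cam("wrist",s);im=robot.capture("wrist");cv2.imwrite("pics/w3.png",im)
a=np.array([.11,-.994,0]);n=-.574*a+np.array([0,0,.819]);rf=np.array([.4405,.211,0])-.018*a+[0,0,.121]
p=proj(c,rf+.07*n)[0];print(p);u,v=p.astype(int);cr=im[v-60:v+60,u-70:u+70];cv2.imwrite("pics/c3.png",cv2.resize(cr,None,fx=5,fy=5,interpolation=cv2.INTER_CUBIC))
E
```

```text
time_s: 2.7
tool_pos: [0.4293, 0.3141, 0.2811]
ee_rot: [-145.2, 3.7, -179.0]
force: [0.3, 1.1, 0.0]
opening: 0.0856
grasp_force: 0.0
time_s: 3.95
tool_pos: [0.4291, 0.3145, 0.2807]
ee_rot: [-175.5, -34.8, -91.6]
force: [0.7, 0.1, 0.0]
opening: 0.0855
grasp_force: 0.0
[ 50.2618  29.7271   9.5587  95.7582 -24.4143 -33.8721] [0.4291 0.3145 0.2807] 3.95
[[-0.0227 -0.9977  0.0633]
 [-0.8212 -0.0175 -0.5704]
 [ 0.5702 -0.065  -0.8189]]
[323.8263 228.4687]
```

View pics/c3.png

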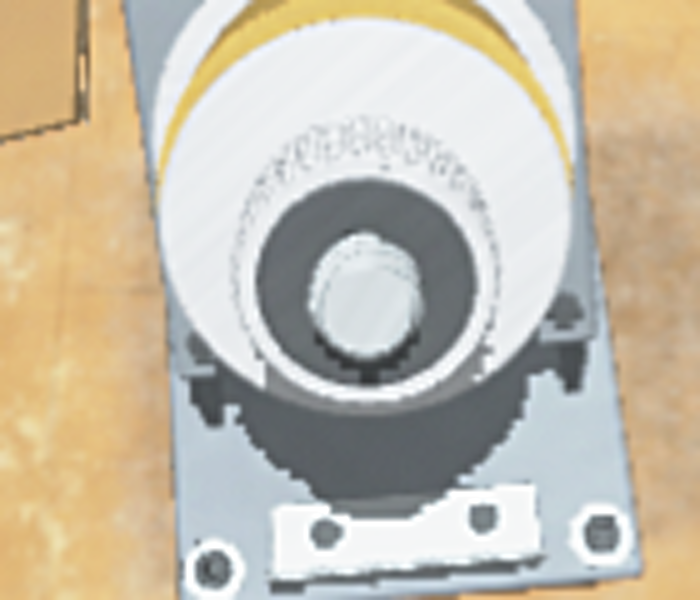

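```bash
python3 - <<'E'
from h import *
np.set_printoptions(precision=4,suppress=True)
w1=cam("wrist",dict(tool_pos=[0.4291785,0.31383585,0.28104816],ee_rot=[175.5368453,34.77420425,88.51401234]))
w2=cam("wrist");S=cam("scene")
a=np.array([.11,-.994,0]);n=-.574*a+np.array([0,0,.819]);rf=np.array([.4405,.211,0])-.018*a+[0,0,.121]
def tri(*rs):
    A=0;b=0
    for o,d in rs:
        d=d/np.linalg.norm(d);P=np.eye(3)-np.outer(d,d);A=A+P;b=b+P@o
    return np.linalg.solve(A,b)
for nm,p,q in(("tip",(319.2,177.8),(325.6,229.3)),("top",(318.8,174.7),(325.9,223.8)),("flange",(319.2,167),(325.9,210.5))):
    X=tri(ray(w1,p),ray(w2,q));d=X-rf;k=d@n;print(nm,X,"s",k,"off",d-k*n,proj(w1,X)-p,proj(w2,X)-q)
print(n,rf)
E
```

```text
tip [0.434  0.269  0.1759] s 0.06817329525888191 off [-0.0002  0.0012 -0.0009] [[-1.6239  0.0038]] [[-1.5462 -0.0034]]
top [0.4345 0.2607 0.1637] s 0.05338431134207858 off [-0.0007  0.0013 -0.001 ] [[-1.4901  0.0028]] [[-1.4227 -0.0042]]
flange [0.437  0.2357 0.127 ] s 0.008898672714655333 off [-0.001   0.0018 -0.0013] [[-1.4693  0.0067]] [[-1.4117  0.0013]]
[-0.0631  0.5706  0.819 ] [0.4385 0.2289 0.121 ]
```

```bash
python3 -m crank '[{"dx":-0.045,"dy":0.006,"dz":0,"rx":0,"ry":0,"rz":-1,"hand":1},{"dx":-0.045,"dy":0.006,"dz":0.12,"rx":0,"ry":0,"rz":-1,"hand":1},{"dx":-0.045,"dy":0.006,"dz":0.12,"rx":0,"ry":0,"rz":-1,"hand":1},{"dx":-0.045,"dy":0.006,"dz":0.12,"rx":0,"ry":0,"rz":-1,"hand":1},{"dx":-0.045,"dy":0.006,"dz":0.12,"rx":0,"ry":0,"rz":-1,"hand":1},{"dx":-0.045,"dy":0.006,"dz":0.12,"rx":0,"ry":0,"rz":-1,"hand":1},{"dx":-0.045,"dy":0.006,"dz":0.12,"rx":0,"ry":0,"rz":-1,"hand":1},{"dx":-0.045,"dy":0.006,"dz":0.12,"rx":0,"ry":0,"rz":-1,"hand":1},{"dx":-0.045,"dy":0.006,"dz":0.12,"rx":0,"ry":0,"rz":-1,"hand":1},{"dx":-0.045,"dy":0.006,"dz":0.12,"rx":0,"ry":0,"rz":-1,"hand":1}]'
python3 - <<'E'
from h import *
np.set_printoptions(precision=4,suppress=True)
s=robot.observe();M=R.from_euler("xyz",s["ee_rot"],degrees=True).as_matrix();print(s["q"],s["tool_pos"]);print(M)
print("to go/0.5",M.T@(np.array([.4354,.2546,.1552])-s["tool_pos"])/.5)
cv2.imwrite("pics/w4.png",robot.capture("wrist"))
E
```

```text
time_s: 5.25
tool_pos: [0.4303, 0.299, 0.2183]
ee_rot: [145.1, -3.7, 1.0]
force: [0.3, 0.2, -0.9]
opening: 0.085
grasp_force: 0.0
[  49.2779   30.1685    2.0547   87.4151  -24.8498 -124.8537] [0.4303 0.299  0.2183]
[[ 0.9977 -0.0226  0.0634]
 [ 0.0177 -0.8211 -0.5705]
 [ 0.0649  0.5704 -0.8188]]
to go/0.5 [0.0004 0.0007 0.1547]
```

View pics/w4.png

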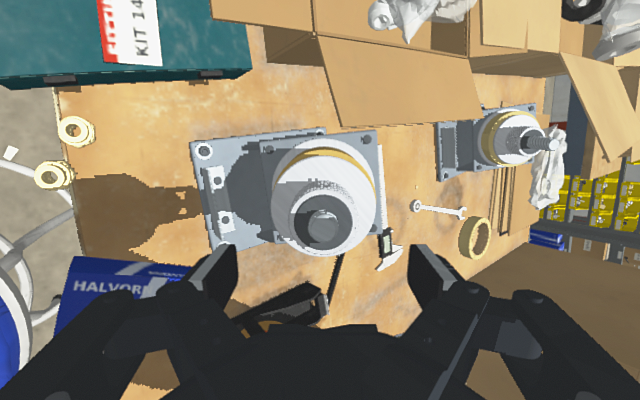

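```bash
python3 -m crank '[{"dx":0,"dy":0,"dz":0.05,"rx":0,"ry":0,"rz":0,"hand":1},{"dx":0,"dy":0,"dz":0.1,"rx":0,"ry":0,"rz":0,"hand":1},{"dx":0,"dy":0,"dz":0.155,"rx":0,"ry":0,"rz":0,"hand":1},{"dx":0,"dy":0,"dz":0.155,"rx":0,"ry":0,"rz":0,"hand":1},{"dx":0,"dy":0,"dz":0.155,"rx":0,"ry":0,"rz":0,"hand":1}]'
python3 -m crank '[{"dx":0,"dy":0,"dz":0,"rx":0,"ry":0,"rz":0,"hand":0.4},{"dx":0,"dy":0,"dz":0,"rx":0,"ry":0,"rz":0,"hand":0.4},{"dx":0,"dy":0,"dz":0,"rx":0,"ry":0,"rz":0,"hand":0.4},{"dx":0,"dy":0,"dz":0,"rx":0,"ry":0,"rz":0,"hand":0.4},{"dx":0,"dy":0,"dz":0,"rx":0,"ry":0,"rz":0,"hand":0.4},{"dx":0,"dy":0,"dz":0,"rx":0,"ry":0,"rz":0,"hand":0.4}]' 25
```

```text
time_s: 5.92
tool_pos: [0.4355, 0.2555, 0.1555]
ee_rot: [145.2, -3.7, 1.1]
force: [0.3, -0.4, 0.4]
opening: 0.0852
grasp_force: 0.0
time_s: 6.68
tool_pos: [0.4355, 0.2553, 0.1559]
ee_rot: [145.1, -3.7, 1.2]
force: [-1.5, 0.5, 6.2]
opening: 0.0495
grasp_force: 25.7
```

```bash
python3 -m crank '[{"dx":0,"dy":0,"dz":0.0012,"rx":0,"ry":0,"rz":0.1,"hand":0.4},{"dx":0,"dy":0,"dz":0.0024,"rx":0,"ry":0,"rz":0.2,"hand":0.4},{"dx":0,"dy":0,"dz":0.0036,"rx":0,"ry":0,"rz":0.3,"hand":0.4},{"dx":0,"dy":0,"dz":0.0048,"rx":0,"ry":0,"rz":0.4,"hand":0.4},{"dx":0,"dy":0,"dz":0.006,"rx":0,"ry":0,"rz":0.5,"hand":0.4},{"dx":0,"dy":0,"dz":0.0072,"rx":0,"ry":0,"rz":0.6,"hand":0.4},{"dx":0,"dy":0,"dz":0.0084,"rx":0,"ry":0,"rz":0.7,"hand":0.4},{"dx":0,"dy":0,"dz":0.0096,"rx":0,"ry":0,"rz":0.8,"hand":0.4},{"dx":0,"dy":0,"dz":0.0096,"rx":0,"ry":0,"rz":0.8,"hand":0.4}]'
python3 - <<'E'
from h import *
s=robot.observe();M=R.from_euler("xyz",s["ee_rot"],degrees=True).as_matrix();print(s["q"],M.T@s["force"],M.T@s["moment"])
E
```

```text
time_s: 7.8
tool_pos: [0.4355, 0.2522, 0.1521]
ee_rot: [172.0, -34.3, -69.6]
force: [-3.1, 0.3, 8.0]
opening: 0.0493
grasp_force: 25.9
[ 46.01032101  29.50835158  -8.0846135   76.52351212 -26.29109565
 -56.22613323] [ 3.40411418  3.83427742 -6.89886287] [-0.60403155  0.20175845  0.08222884]
```

```bash
python3 -m crank '[{"dx":0,"dy":0,"dz":0.0012,"rx":0,"ry":0,"rz":0.1,"hand":0.4},{"dx":0,"dy":0,"dz":0.0024,"rx":0,"ry":0,"rz":0.2,"hand":0.4},{"dx":0,"dy":0,"dz":0.0036,"rx":0,"ry":0,"rz":0.3,"hand":0.4},{"dx":0,"dy":0,"dz":0.0048,"rx":0,"ry":0,"rz":0.4,"hand":0.4},{"dx":0,"dy":0,"dz":0.006,"rx":0,"ry":0,"rz":0.5,"hand":0.4},{"dx":0,"dy":0,"dz":0.0072,"rx":0,"ry":0,"rz":0.6,"hand":0.4},{"dx":0,"dy":0,"dz":0.0084,"rx":0,"ry":0,"rz":0.7,"hand":0.4},{"dx":0,"dy":0,"dz":0.0096,"rx":0,"ry":0,"rz":0.8,"hand":0.4},{"dx":0,"dy":0,"dz":0.0096,"rx":0,"ry":0,"rz":0.8,"hand":0.4}]'
cat > f.py <<'E'
from h import *
np.set_printoptions(precision=3,suppress=True)
s=robot.observe();M=R.from_euler("xyz",s["ee_rot"],degrees=True).as_matrix();print(s["q"],M.T@s["force"],M.T@s["moment"],s["tool_pos"]@[-.0631,.5706,.819])
E
python3 f.py
python3 -m crank '[{"dx":0,"dy":0,"dz":0.0006,"rx":0,"ry":0,"rz":0.05,"hand":0.4},{"dx":0,"dy":0,"dz":0.0012,"rx":0,"ry":0,"rz":0.1,"hand":0.4},{"dx":0,"dy":0,"dz":0.0018,"rx":0,"ry":0,"rz":0.15,"hand":0.4},{"dx":0,"dy":0,"dz":0.0024,"rx":0,"ry":0,"rz":0.2,"hand":0.4},{"dx":0,"dy":0,"dz":0.0024,"rx":0,"ry":0,"rz":0.2,"hand":0.4}]'
python3 f.py
```

```text
time_s: 8.93
tool_pos: [0.4354, 0.2495, 0.1481]
ee_rot: [-148.6, -16.5, -148.7]
force: [-5.0, 0.7, 9.1]
opening: 0.0492
grasp_force: 26.0
[ 45.817  29.514  -8.631  75.896 -26.33   15.567] [ 6.31  -1.246 -8.126] [-0.134  0.902  0.078] 0.23623236633870942
time_s: 9.55
tool_pos: [0.4354, 0.2489, 0.1471]
ee_rot: [-145.5, -6.7, -164.1]
force: [-3.8, 1.6, 8.0]
opening: 0.0493
grasp_force: 26.0
[ 45.77   29.522  -8.769  75.735 -26.338  33.476] [ 4.151 -2.112 -7.681] [0.117 1.016 0.151] 0.23499499447988592
```

```bash
for i in 1 ; do python3 -m crank '[{"dx":0,"dy":0,"dz":0.0006,"rx":0,"ry":0,"rz":0.05,"hand":0.4},{"dx":0,"dy":0,"dz":0.0012,"rx":0,"ry":0,"rz":0.1,"hand":0.4},{"dx":0,"dy":0,"dz":0.0018,"rx":0,"ry":0,"rz":0.15,"hand":0.4},{"dx":0,"dy":0,"dz":0.0024,"rx":0,"ry":0,"rz":0.2,"hand":0.4},{"dx":0,"dy":0,"dz":0.0024,"rx":0,"ry":0,"rz":0.2,"hand":0.4}]'; python3 f.py; done
python3 -m crank '[{"dx":0,"dy":0,"dz":0.0006,"rx":0,"ry":0,"rz":0.05,"hand":0.4},{"dx":0,"dy":0,"dz":0.0012,"rx":0,"ry":0,"rz":0.1,"hand":0.4},{"dx":0,"dy":0,"dz":0.0012,"rx":0,"ry":0,"rz":0.1,"hand":0.4}]'; python3 f.py
```

```text
time_s: 10.18
tool_pos: [0.4354, 0.2483, 0.1461]
ee_rot: [-145.1, 3.6, -178.9]
force: [-3.4, 0.1, 7.0]
opening: 0.0495
grasp_force: 26.0
[ 45.721  29.525  -8.901  75.571 -26.346  51.426] [ 2.947 -4.012 -6.037] [0.325 0.959 0.104] 0.23382041725300784
time_s: 10.55
tool_pos: [0.4355, 0.2479, 0.1456]
ee_rot: [-145.9, 8.7, 173.7]
force: [-3.5, 1.5, 7.8]
opening: 0.0495
grasp_force: 26.0
[ 45.694  29.528  -8.968  75.492 -26.35   60.403] [ 2.397 -3.724 -7.421] [0.447 0.927 0.041] 0.23320398189612496
```

```bash
python3 -m crank '[{"dx":0,"dy":0,"dz":0.0006,"rx":0,"ry":0,"rz":0.05,"hand":0.4},{"dx":0,"dy":0,"dz":0.0012,"rx":0,"ry":0,"rz":0.1,"hand":0.4},{"dx":0,"dy":0,"dz":0.0012,"rx":0,"ry":0,"rz":0.1,"hand":0.4}]'; python3 f.py
python3 -m crank '[{"dx":0,"dy":0,"dz":0.0006,"rx":0,"ry":0,"rz":0.05,"hand":0.4},{"dx":0,"dy":0,"dz":0.0012,"rx":0,"ry":0,"rz":0.1,"hand":0.4},{"dx":0,"dy":0,"dz":0.0012,"rx":0,"ry":0,"rz":0.1,"hand":0.4}]'; python3 f.py
python3 -m crank '[{"dx":0,"dy":0,"dz":0.0006,"rx":0,"ry":0,"rz":0.05,"hand":0.4},{"dx":0,"dy":0,"dz":0.0012,"rx":0,"ry":0,"rz":0.1,"hand":0.4},{"dx":0,"dy":0,"dz":0.0012,"rx":0,"ry":0,"rz":0.1,"hand":0.4}]'; python3 f.py
python3 - <<'E'
from h import *
s=robot.capture("scene");d=robot.capture("side")
a=cv2.resize(s[225:325,255:355],None,fx=4,fy=4,interpolation=cv2.INTER_CUBIC);b=cv2.resize(d[100:200,265:355],None,fx=4,fy=4,interpolation=cv2.INTER_CUBIC)
cv2.imwrite("pics/c5.png",np.hstack([a,b]))
E
```

```text
time_s: 10.92
tool_pos: [0.4355, 0.2476, 0.145]
ee_rot: [-147.4, 13.7, 166.0]
force: [-3.8, 1.9, 7.7]
opening: 0.0492
grasp_force: 26.0
[ 45.67   29.532  -9.035  75.408 -26.354  69.374] [ 2.17  -3.766 -7.68 ] [0.603 0.899 0.093] 0.2326007429044708
time_s: 11.3
tool_pos: [0.4355, 0.2473, 0.1445]
ee_rot: [-149.6, 18.4, 158.0]
force: [-4.1, 1.8, 7.6]
opening: 0.0492
grasp_force: 26.0
[ 45.646  29.537  -9.103  75.323 -26.358  78.349] [ 1.879 -4.285 -7.519] [0.641 0.83  0.099] 0.231974754550347
time_s: 11.68
tool_pos: [0.4355, 0.247, 0.144]
ee_rot: [-152.6, 22.7, 149.6]
force: [-4.5, 2.0, 7.3]
opening: 0.0493
grasp_force: 26.0
[ 45.622  29.537  -9.167  75.24  -26.363  87.316] [ 1.661 -4.415 -7.461] [0.766 0.718 0.081] 0.23141230250166678
```

View pics/c5.png

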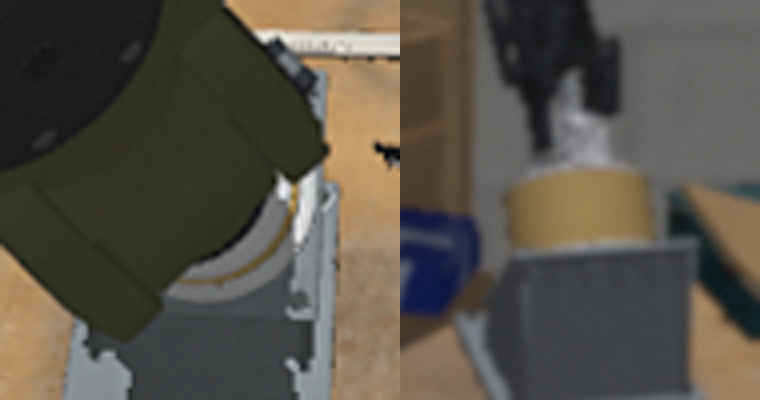

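```bash
python3 -m crank '[{"dx":0,"dy":0,"dz":0.0006,"rx":0,"ry":0,"rz":0.05,"hand":0.4},{"dx":0,"dy":0,"dz":0.0012,"rx":0,"ry":0,"rz":0.1,"hand":0.4},{"dx":0,"dy":0,"dz":0.0012,"rx":0,"ry":0,"rz":0.1,"hand":0.4}]'; python3 f.py
python3 -m crank '[{"dx":0,"dy":0,"dz":0.0006,"rx":0,"ry":0,"rz":0.05,"hand":0.4},{"dx":0,"dy":0,"dz":0.0012,"rx":0,"ry":0,"rz":0.1,"hand":0.4},{"dx":0,"dy":0,"dz":0.0012,"rx":0,"ry":0,"rz":0.1,"hand":0.4}]'; python3 f.py
```

```text
time_s: 12.15
tool_pos: [0.4356, 0.2471, 0.1434]
ee_rot: [-156.3, 26.6, 140.8]
force: [-4.8, 2.5, 7.1]
opening: 0.0495
grasp_force: 26.4
[ 45.619  29.544  -9.221  75.141 -26.359  96.198] [ 1.599 -4.525 -7.608] [ 0.48   0.708 -0.706] 0.2309694685622174
time_s: 12.52
tool_pos: [0.4356, 0.247, 0.1429]
ee_rot: [-160.8, 29.8, 131.3]
force: [-3.6, 3.9, 6.4]
opening: 0.0494
grasp_force: 26.9
[ 45.602  29.546  -9.276  75.054 -26.351 105.154] [ 1.433 -2.751 -7.702] [ 0.464  0.702 -0.841] 0.23049134030005747
```

```bash
python3 -m crank '[{"dx":0,"dy":0,"dz":-0.0012,"rx":0,"ry":0,"rz":-0.1,"hand":0.4},{"dx":0,"dy":0,"dz":-0.0024,"rx":0,"ry":0,"rz":-0.2,"hand":0.4},{"dx":0,"dy":0,"dz":-0.0036,"rx":0,"ry":0,"rz":-0.3,"hand":0.4},{"dx":0,"dy":0,"dz":-0.0048,"rx":0,"ry":0,"rz":-0.4,"hand":0.4},{"dx":0,"dy":0,"dz":-0.006,"rx":0,"ry":0,"rz":-0.5,"hand":0.4},{"dx":0,"dy":0,"dz":-0.0072,"rx":0,"ry":0,"rz":-0.6,"hand":0.4},{"dx":0,"dy":0,"dz":-0.0084,"rx":0,"ry":0,"rz":-0.7,"hand":0.4},{"dx":0,"dy":0,"dz":-0.0084,"rx":0,"ry":0,"rz":-0.7,"hand":0.4},{"dx":0,"dy":0,"dz":-0.0084,"rx":0,"ry":0,"rz":-0.7,"hand":0.4}]'; python3 f.py
```

```text
time_s: 13.65
tool_pos: [0.435, 0.2488, 0.1466]
ee_rot: [-145.0, -1.6, -171.5]
force: [-5.6, 1.6, 9.1]
opening: 0.0494
grasp_force: 26.9
[ 45.764  29.512  -8.836  75.677 -26.28   42.407] [ 5.529 -3.188 -8.748] [-0.044  1.19   0.039] 0.23457220979093396
```

Reversed 63° off the stop, so the gap should be about 4 mm. Now I'll release and back off along the spindle.

```bash
python3 -m crank '[{"dx":0,"dy":0,"dz":0,"rx":0,"ry":0,"rz":0,"hand":1},{"dx":0,"dy":0,"dz":0,"rx":0,"ry":0,"rz":0,"hand":1},{"dx":0,"dy":0,"dz":0,"rx":0,"ry":0,"rz":0,"hand":1},{"dx":0,"dy":0,"dz":0,"rx":0,"ry":0,"rz":0,"hand":1},{"dx":0,"dy":0,"dz":0,"rx":0,"ry":0,"rz":0,"hand":1},{"dx":0,"dy":0,"dz":-0.06,"rx":0,"ry":0,"rz":0,"hand":1},{"dx":0,"dy":0,"dz":-0.15,"rx":0,"ry":0,"rz":0,"hand":1},{"dx":0,"dy":0,"dz":-0.25,"rx":0,"ry":0,"rz":0,"hand":1},{"dx":0,"dy":0,"dz":-0.25,"rx":0,"ry":0,"rz":0,"hand":1},{"dx":0,"dy":0,"dz":-0.25,"rx":0,"ry":0,"rz":0,"hand":1}]'
python3 - <<'E'
from h import *
w=robot.capture("wrist");d=robot.capture("side")
a=cv2.resize(w[120:260,240:400],None,fx=2.5,fy=2.5,interpolation=cv2.INTER_CUBIC);b=cv2.resize(d[110:198,265:355],None,fx=4,fy=4,interpolation=cv2.INTER_CUBIC)[:350]
cv2.imwrite("pics/c6.png",np.hstack([a,b]))
E
```

```text
time_s: 14.9
tool_pos: [0.4279, 0.3197, 0.2472]
ee_rot: [-145.0, -1.5, -171.5]
force: [0.1, 0.1, -0.2]
opening: 0.0854
grasp_force: 0.0
```

View pics/c6.png

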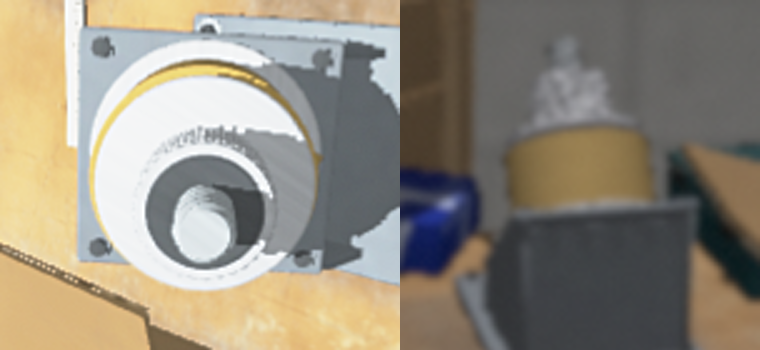

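The collar sits lower than before, with more of the spindle showing beyond the grip, and the tool is clear of everything.

```bash
python3 -c "
from station import robot
print(robot.sign_off())"
```

```text
the job is handed in; nothing more can be done
None
```

I spun the wide stand's collar down until the wrist torque showed it against the roll, backed it off 63° for a gap of about 4 mm (worked out from that turn, not measured directly), then let go, backed clear and handed the job in at about 15 s.

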